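Clear the sample chamber's sprung cover, swing it past balance and hold it just below

ROBOT

A 6-joint arm with a two-finger parallel gripper is mounted at the origin on the work surface. World frame = base frame: x ahead of the robot, y to its left, z up, the work surface at z = 0. Lengths are in m, angles in rad, forces in N, time in s.
With the tool pointing down it reaches from about 0.325 to 0.775 m from the base axis. Payload 5.5 kg.
Tool frame: the origin (TCP) lies midway between the tips of the shut fingers; the grasp point (between the pads) lies 19 mm behind it; z points along the fingers, y is the direction in which the jaws open and shut (so a half turn about z gives the same grasp; the last joint's range is limited). The gripper opens to 85 mm and grips with 20 to 120 N. Pads are 22 mm wide; open, the fingers measure 114 mm over their backs; the gripper's body (76 mm by 85 mm) begins 54 mm behind the grasp point. The pads swing forward as they close: fully open they stand 13 mm farther back than shut.
Start: joints at [-1.382, 0.091, 1.231, -0, 1.82, -0.057], TCP at [0.146, -0.582, 0.231] pointing down, gripper open.
Joint ranges: [-2.87, 2.87], [-0.86, 2.18], [0.17, 2.46], [-1.51, 4.65], [0.06, 2.69], [-2.65, 2.65]. Speed limits (rad/s): [2.57, 2.57, 3.01, 3.14, 3.14, 3.14].

INTERFACE

Orientations are given as a unit quaternion [x, y, z, w].
In Python, from plant import sensors, optics, env, look_for, cut_out gives the robot as it stands.
- The arm moves only by the tool carry_out, never from a script. Its argument "series" is a list of rows, each an object of numbers: "dx", "dy", "dz": the shift along the world's x, y, z in cm; "wx", "wy", "wz": the turn, a rotation vector about the world's x, y, z in degrees. In form: [{"dx": .., "dy": .., "dz": .., "wx": .., "wy": .., "wz": ..}, ...]. A call has 1 to 10 rows; each row shifts and turns the commanded pose from where the row before left it; what a row does not reach is not made up. A row lasts 1/10 s, in which the tool goes at most 50 mm and 8.59 degrees, less where a joint would pass 70% of its speed; a pose out of reach is approached as far as the arm can. A call with a gripper value outside its range is refused whole. "fingers" is the finger opening in cm, from 0 to 8.54, set as the call begins (left out, the last holds). The fingers move at their own pace and stop on an object; the grip force is fixed at half the most. Time passes only in rows, so rows that do not move let the fingers close. It gives the time, the measured TCP pose, the force and the opening at its end, in the units of the state.
- sensors.sense(): the state, without advancing time (a new reading comes with each control period).
- optics.get_image(name): name is "scene" or "top" or "wrist"; returns a dict with "color" (384x512x3 uint8, red, green, blue), "fx", "fy", "cx", "cy" (pixels), "R" (3x3) and "t" (3): a world point X has camera coordinates R X + t. Camera axes: x right, y down, z forward; pixel columns grow to the right and rows downward; lengths in m; the calibration is good to about 2 mm. A picture is of the moment at which its call begins. There is no depth.
- env.job_done(): hands the job in, once; it reports no verdict.
Trained networks look in the newest picture that a camera, given by its name, has taken for a name from the list of things; names that differ only in an ending like _2 or _b are one class to them, and where a whole thing is asked for, a point or a joint stands for the part that bears it (a point fixed in the world has none). Each returns a list of dicts, best first, with "score" (0 to 1); they miss things now and then, are a little off and sometimes report something else, mostly with a low value. They report only what shows in the picture. A call takes as long as a camera call.
- look_for(camera, thing): "position" ([x, y, z] in m, in world coordinates, good to about 4 mm: the middle of the surface that is visible of it).
- cut_out(camera, thing): "region" (384x512 bool, what is visible of it).
The state is a dict: "t": time; "joints": joint angles; "joint_velocities": joint speeds; "joint_torque": joint torques, N m; "tool_pos": TCP position; "tool_rot": TCP orientation; "force": force on the tool from outside, world axes, zero at the start; "torque": the same for the moment, N m; "grip_width": finger opening in m.
Only numpy, scipy, OpenCV 4.12 (cv2) and the standard library are available. Lean on these libraries where they do the work, as an engineer would, in place of code of your own. Each camera call takes 0.05 s, during which the arm holds its last target.

TASK

Take the post holder that was left on the sample chamber's cover and stand it upright in the shallow grey tray, leaving the other loose things where they are. Then take the cover's bar handle, raise the sprung cover clearly past its balance point without letting it swing up to its open stop, and ease it back until it is just below the balance point (within about ten degrees), where it would fall shut if let go. Finish there, still holding the bar and keeping the cover still.

Things in the scene. Friction and masses are not known exactly. Their poses are not given: they have to be found in the camera images.
- chamber: Sample chamber, a white open-topped box fixed to the bench, 260 (x) x 220 (y) x 85 mm high, closed by the cover. Origin: centre of its underside; z up, x from its front (bar handle side) to its hinge side. It stands left or right of the middle, the tray on the other side.
- hinge (a point): Point on the cover's hinge, middle of the chamber's top rear edge: 130 mm along chamber +x, 88 mm above the bench (3 mm above the hinge axis, in the mid-plane of the closed cover). The hinge axis runs along chamber y.
- cover (a joint): Cover angle, rad: 0 shut (level), grows as the bar rises, open stop 1.35. Aluminium plate 260 x 224 x 6 mm, top 91 mm above the bench when shut. A spring carries most of its 1.15 kg: below the balance point, 0.75, it falls shut; above, it rises to the stop by itself, so hold it back. At most 3 N at the bar. Raise it beyond 0.82, never past 1.25.
- bar (a point): The cover's handle: round steel bar, diameter 12 mm, 140 mm long (along chamber y), on two flat arms 65 mm either side of its middle, 48 mm off the plate's front edge. This point: its middle, 310 mm from the hinge axis, moving on an arc about it; 88 mm above the bench when shut, about 330 at 0.9 rad. It can turn between fingers that keep pointing down.
- post_mid (a point): Centre (half-way up) of the black post holder standing on the cover: upright cylinder, 70 mm tall, diameter 25 mm with a 31 mm wide foot 8 mm high, about 0.15 kg; z along its length. Two identical ones stand on the bench: those are not wanted.
- tray: Shallow grey open tray fixed to the bench, 200 (x) x 180 (y) x 25 mm high, walls and floor 4 mm. Origin: centre of its underside. A lens ring lies in its far (+x) half; the near half is free.
- spare_a: Spare post holder, same as the other, on the bench at far left. Origin: centre of its underside. Leave it.
- spare_b: Spare post holder, same as the other, on the bench at far right. Origin: centre of its underside. Leave it.
- lens_ring: Black ring, outer diameter 31 mm, 12 mm high, in the tray. Origin: centre of its underside. Leave it.
- mirror_mount: Black mirror mount, L-shaped, 45 x 40 mm and 52 mm tall, on the bench near the robot in the middle. Origin: centre of its underside. Leave it.
- hex_key: Dark L-shaped hex key, 110 x 25 mm, 6 mm thick, flat on the bench at the left near the robot. Leave it.

How it is judged:
On the way, in this order (a step that is already met when the one before it is completed fails the run):
1. the post holder stands upright and released in the tray, the cover still shut (x of post_mid in the frame of tray between -0.085 and 0.085 m and y of post_mid in the frame of tray between -0.075 and 0.075 m and z of post_mid in the frame of tray between 0.03 and 0.046 m and angle between post_mid's own z axis and vertical below 0.15 rad and contact force between the fingers and post below 0.05 N and linear speed of post below 0.03 m/s and value of joint cover below 0.1 rad), for 0.2 s.
2. the cover, held by its bar, is raised past the balance point (beyond 0.82 rad) (value of joint cover above 0.82 rad and contact force between the fingers and cover above 0.05 N), for 0.1 s.
At the end, for the whole second after the job is handed in: The fingers hold the bar (over 0.05 N), the cover stands still between 0.53 and 0.735 rad (just below its balance point at 0.75), and the post holder stands upright (within 0.15 rad) on the tray's floor, untouched (x of post_mid in the frame of tray between -0.085 and 0.085 m and y of post_mid in the frame of tray between -0.075 and 0.075 m and z of post_mid in the frame of tray between 0.03 and 0.046 m and angle between post_mid's own z axis and vertical below 0.15 rad and contact force between the fingers and post below 0.05 N and value of joint cover between 0.53 and 0.735 rad and velocity of joint cover between -0.1 and 0.1 rad/s and contact force between the fingers and cover above 0.05 N and contact force between post and cover below 0.05 N); the arm keeps its last pose, push and grip.
It fails at once if the cover swings up to its open stop (beyond 1.25 rad) (value of joint cover above 1.25 rad).
It fails at once if another loose thing (spare post holder, lens ring, mirror mount, hex key) is moved by more than 30 mm (distance of any of spare_a, spare_b, lens_ring, mirror_mount, hex_key from where it was at the start of the episode above 0.03 m).
It also fails if it takes over 64 s, if anything falls off the work surface, if the arm or the gripper's body presses on something with over 40 N, if the wrist force passes 120 N, or if a joint passes its speed limit or range.

## Working session

There is one attempt and no reset: what is moved stays moved. The work goes in short steps, Python scripts to look and compute and a tool call to move; the robot and the scene stay as the last step left them, time stands still between calls to the robot, and variables do not carry over. Pictures are saved under pics/ and viewed, and the job is handed in when it is done.

Besides the shell and the picture viewer there is one more tool, called after ">>>" in YAML: its name, and indented under it one key for each argument. carry_out: Moves the arm, as the interface text tells. Its arguments: {"type":"object","properties":{"series":{"type":"array"},"fingers":{"type":"number"}},"required":["series"]}

```bash
mkdir -p pics; ls; python3 - <<'E'
from plant import sensors, optics, env, look_for, cut_out
import cv2,numpy as np
s=sensors.sense();print(s)
for c in ["scene","top"]:
    im=optics.get_image(c);cv2.imwrite(f"pics/{c}1.png",im["color"][:,:,::-1])
    print(c,im["fx"],im["cx"],im["cy"],np.round(im["R"],3).tolist(),np.round(im["t"],3))
    for n in ["chamber","hinge","cover","bar","post_mid","tray","spare_a","lens_ring","mirror_mount","hex_key"]:
        try: print(n,[(np.round(d["position"],3).tolist(),round(d["score"],2)) for d in look_for(c,n)])
        except Exception as e: print(n,e)
E
```

```text
pics
{'t': 0.0, 'joints': array([-1.38170486e+00,  9.18612205e-02,  1.23190879e+00, -6.33336695e-06,
        1.81980294e+00, -5.66855689e-02]), 'joint_velocities': array([-8.16476248e-06,  1.90370916e-04, -8.62873842e-04, -1.16166970e-03,
       -1.32651536e-03,  2.65095351e-04]), 'joint_torque': array([ 2.57038128e-04, -4.58735669e+01, -4.18018091e+01, -1.67699250e-04,
        1.16313837e-02,  5.70868878e-06]), 'tool_pos': array([ 0.14593597, -0.58168206,  0.23013653]), 'tool_rot': array([ 9.92458313e-01,  1.22578615e-01, -6.85661399e-05, -9.87779433e-04]), 'force': array([ 0.08179616,  0.23737756, -0.99697589]), 'torque': array([ 0.00196009, -0.00408456, -0.00744221]), 'grip_width': 0.08586381560216347}
scene 352.47683855047114 254.13447574999458 194.6736310897821 [[-0.668, 0.744, 0.003], [0.605, 0.546, -0.58], [-0.433, -0.386, -0.815]] [ 0.386 -0.309  1.279]
chamber [([0.658, 0.171, 0.091], 0.78)]
hinge []
cover [([0.641, 0.174, 0.088], 0.94), ([0.415, 0.026, 0.022], 0.37)]
bar [([0.643, 0.168, 0.098], 0.96)]
post_mid [([0.579, 0.151, 0.139], 0.58)]
tray [([0.636, -0.17, 0.002], 0.85)]
spare_a [([0.589, 0.437, 0.05], 0.79), ([0.549, -0.391, 0.042], 0.67)]
lens_ring [([0.685, -0.214, 0.016], 0.41)]
mirror_mount [([0.418, 0.025, 0.023], 0.72)]
hex_key [([0.445, 0.39, 0.003], 0.69), ([0.635, -0.174, 0.003], 0.3)]
top 475.2313206542879 244.92810436091005 192.2943438985225 [[-0.028, -0.999, -0.017], [-0.987, 0.03, -0.155], [0.156, 0.013, -0.988]] [0.043 0.618 1.526]
chamber []
hinge [([0.62, 0.158, 0.092], 0.59)]
cover []
bar [([0.622, 0.161, 0.088], 0.84)]
post_mid [([0.574, 0.155, 0.154], 0.59)]
tray [([0.638, -0.172, 0.005], 0.75), ([0.539, -0.391, 0.063], 0.69)]
spare_a [([0.539, -0.392, 0.06], 0.68)]
lens_ring [([0.684, -0.217, 0.014], 0.43)]
mirror_mount [([0.406, 0.016, 0.012], 0.52)]
hex_key [([0.432, 0.394, 0.008], 0.57)]
```

View pics/top1.png

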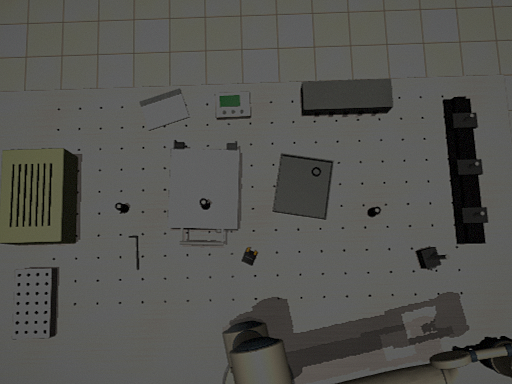

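View pics/scene1.png

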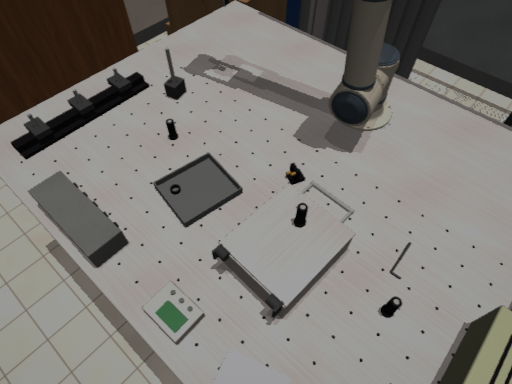

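Top view: the chamber with the cover is at columns 168–240, rows 148–230. The bar is near row 244, columns 181–226. The post is at (205,203) and the tray at 275–333 × 155–218, with the ring in its far half. I'll zoom in for precise corners.

```bash
cat > h.py <<'E'
import numpy as np,cv2
def px2w(im,u,v,z):
    R=np.array(im["R"]);t=np.array(im["t"])
    d=R.T@np.array([(u-im["cx"])/im["fx"],(v-im["cy"])/im["fy"],1.]);o=-R.T@t
    return o+d*(z-o[2])/d[2]
def w2px(im,X):
    c=np.array(im["R"])@np.array(X)+im["t"];return np.array([im["fx"]*c[0]/c[2]+im["cx"],im["fy"]*c[1]/c[2]+im["cy"]])
E
python3 - <<'E'
from plant import *
from plant import optics
from h import *
im=optics.get_image("top");np.save("top.npy",im,allow_pickle=True)
a=im["color"][135:260,150:345,::-1]
cv2.imwrite("pics/z1.png",cv2.resize(a,None,fx=4,fy=4,interpolation=cv2.INTER_CUBIC))
im=optics.get_image("scene");np.save("scene.npy",im,allow_pickle=True)
a=im["color"][140:320,150:370,::-1]
cv2.imwrite("pics/z2.png",cv2.resize(a,None,fx=3.3,fy=3.3,interpolation=cv2.INTER_CUBIC))
E
```

```text
(no output)
```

View pics/z1.png

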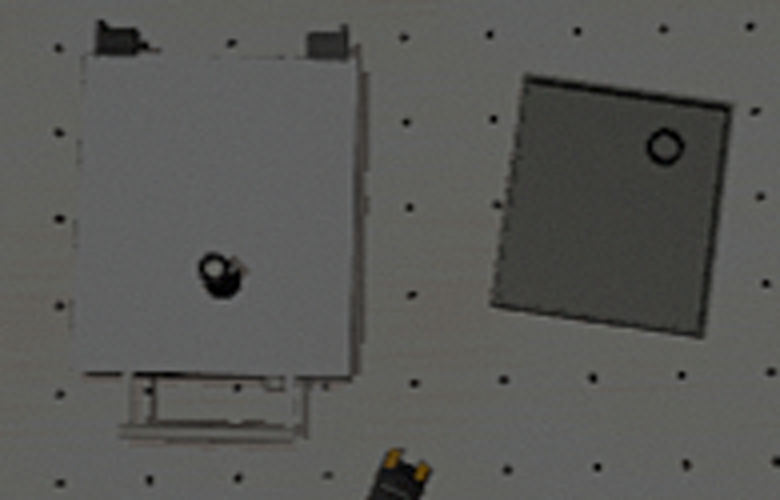

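View pics/z2.png

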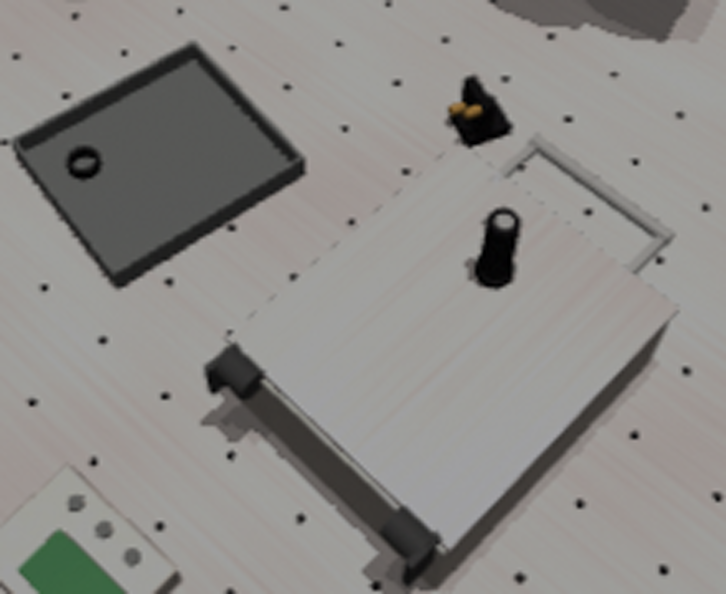

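```bash
python3 - <<'E'
from h import *
im=np.load("top.npy",allow_pickle=True).item()
f=lambda x,y,z:px2w(im,150+x/4-.4,135+y/4-.4,z)
print("top")
for n,x,y,z in [("cNR",352,377,.091),("cFR",356,58,.091),("cNL",78,374,.091),("cFL",83,56,.091),("barL",121,432,.092),("barR",305,436,.092),("posttop",213,267,.161),("postfoot",224,285,.095),("tFL",526,77,.025),("tFR",733,105,.025),("tNR",703,337,.025),("tNL",491,304,.025),("ring",665,147,.016)]:
    print(n,np.round(f(x,y,z),4))
im=np.load("scene.npy",allow_pickle=True).item()
f=lambda x,y,z:px2w(im,150+x/3.3-.4,140+y/3.3-.4,z)
print("scene")
for n,x,y,z in [("cFL",440,552,.091),("cFR",232,340,.091),("cNL",676,312,.091),("barR",538,140,.092),("barL",670,237,.092),("posttop",504,219,.161),("tFR",16,146,.025),("tFL",118,280,.025),("tNR",194,46,.025),("tNL",303,163,.025)]:
    print(n,np.round(f(x,y,z),4))
E
```

```text
top
cNR [0.4947 0.0507 0.091 ]
cFR [0.7554 0.0408 0.091 ]
cNL [0.5035 0.2694 0.091 ]
cFL [0.7643 0.2645 0.091 ]
barL [0.4563 0.2352 0.092 ]
barR [0.449  0.0891 0.092 ]
posttop [0.5766 0.1531 0.161 ]
postfoot [0.5711 0.1513 0.095 ]
tFL [ 0.7508 -0.1018  0.025 ]
tFR [ 0.7209 -0.2758  0.025 ]
tNR [ 0.5247 -0.2398  0.025 ]
tNL [ 0.5576 -0.0649  0.025 ]
ring [ 0.6883 -0.2178  0.016 ]
scene
cFL [0.7709 0.2575 0.091 ]
cFR [0.752  0.0433 0.091 ]
cNL [0.5114 0.2753 0.091 ]
barR [0.4497 0.1009 0.092 ]
barL [0.4579 0.2354 0.092 ]
posttop [0.5736 0.15   0.161 ]
tFR [ 0.7229 -0.2687  0.025 ]
tFL [ 0.7549 -0.0952  0.025 ]
tNR [ 0.5317 -0.2369  0.025 ]
tNL [ 0.5635 -0.0635  0.025 ]
```

>>> carry_out:
  series:
    - {"dx": 1,"dy": 2,"dz": 1.5,"wz": 2}
    - {"dx": 2.2,"dy": 3.7,"dz": 1.5,"wz": 4}
    - {"dx": 2.2,"dy": 3.7,"wz": 4}
    - {"dx": 2.2,"dy": 3.7,"wz": 4}
    - {"dx": 2.2,"dy": 3.7,"wz": 4}
    - {"dx": 2.2,"dy": 3.7,"wz": 4}
    - {"dx": 2.2,"dy": 3.7,"wz": 4}
    - {"dx": 2.2,"dy": 3.7,"wz": 4}
    - {"dx": 2.2,"dy": 3.7,"wz": 4}
    - {"dx": 2.2,"dy": 3.7,"wz": 4}

```text
invalid input
```

>>> carry_out:
  series:
    - {"dx": 2.2,"dy": 3.7,"wz": 4}
    - {"dx": 2.2,"dy": 3.7,"wz": 4}
    - {"dx": 2.2,"dy": 3.7,"wz": 4}
    - {"dx": 2.2,"dy": 3.7,"wz": 4}
    - {"dx": 2.2,"dy": 3.7,"wz": 4}
    - {"dx": 2.2,"dy": 3.7,"wz": 4}
    - {"dx": 2.2,"dy": 3.7,"wz": 4}
    - {"dx": 2.2,"dy": 3.7,"wz": 4}
    - {"dx": 2.2,"dy": 3.7,"wz": 3.5}
    - {"dx": 1.5,"dy": 2,"wz": 0}

```text
invalid input
```

>>> carry_out:
  series:
    - {"dx": 1,"dy": 2,"dz": 1.5,"wx": 0,"wy": 0,"wz": 2}
    - {"dx": 2.2,"dy": 3.7,"dz": 1.5,"wx": 0,"wy": 0,"wz": 4}
    - {"dx": 2.2,"dy": 3.7,"dz": 0,"wx": 0,"wy": 0,"wz": 4}
    - {"dx": 2.2,"dy": 3.7,"dz": 0,"wx": 0,"wy": 0,"wz": 4}
    - {"dx": 2.2,"dy": 3.7,"dz": 0,"wx": 0,"wy": 0,"wz": 4}
    - {"dx": 2.2,"dy": 3.7,"dz": 0,"wx": 0,"wy": 0,"wz": 4}
    - {"dx": 2.2,"dy": 3.7,"dz": 0,"wx": 0,"wy": 0,"wz": 4}
    - {"dx": 2.2,"dy": 3.7,"dz": 0,"wx": 0,"wy": 0,"wz": 4}
    - {"dx": 2.2,"dy": 3.7,"dz": 0,"wx": 0,"wy": 0,"wz": 4}
    - {"dx": 2.2,"dy": 3.7,"dz": 0,"wx": 0,"wy": 0,"wz": 4}

```text
t: 2.2
tool_pos: [0.3545, -0.2274, 0.2616]
tool_rot: [0.898, 0.44, 0.0, 0.0]
force: [0.6, -1.1, -0.2]
grip_width: 0.0856
```

>>> carry_out:
  series:
    - {"dx": 2.4,"dy": 4.0,"dz": 0,"wx": 0,"wy": 0,"wz": 4}
    - {"dx": 2.4,"dy": 4.0,"dz": 0,"wx": 0,"wy": 0,"wz": 4}
    - {"dx": 2.4,"dy": 4.0,"dz": 0,"wx": 0,"wy": 0,"wz": 4}
    - {"dx": 2.4,"dy": 4.0,"dz": 0,"wx": 0,"wy": 0,"wz": 4}
    - {"dx": 2.4,"dy": 4.0,"dz": 0,"wx": 0,"wy": 0,"wz": 4}
    - {"dx": 2.4,"dy": 4.0,"dz": 0,"wx": 0,"wy": 0,"wz": 4}
    - {"dx": 2.4,"dy": 4.0,"dz": 0,"wx": 0,"wy": 0,"wz": 4}
    - {"dx": 2.2,"dy": 4.0,"dz": 0,"wx": 0,"wy": 0,"wz": 3.6}
    - {"dx": 1.8,"dy": 3,"dz": 0,"wx": 0,"wy": 0,"wz": 3}
    - {"dx": 1,"dy": 2,"dz": 0,"wx": 0,"wy": 0,"wz": 1}

```text
t: 3.2
tool_pos: [0.5727, 0.1436, 0.2605]
tool_rot: [0.72, 0.694, -0.0, -0.0]
force: [0.2, -0.9, -0.2]
grip_width: 0.0854
```

```bash
python3 - <<'E'
from plant import sensors, optics, look_for
from h import *
im=optics.get_image("wrist");cv2.imwrite("pics/w1.png",im["color"][:,:,::-1])
s=sensors.sense();print(s["tool_pos"],s["tool_rot"],s["force"])
print(look_for("wrist","post_mid")[:2], look_for("wrist","bar")[:2])
print(w2px(im,[.575,.152,.161]),w2px(im,[.575,.152,.091]),w2px(im,[.4535,.163,.088]))
E
```

```text
[0.57313676 0.14559933 0.25987102] [ 7.19319444e-01  6.94678665e-01  1.86984346e-04 -1.02732610e-03] [-2.56303984  0.61514002 -1.19746437]
[{'position': [0.5766, 0.1585, 0.1589], 'score': 0.93}] [{'position': [0.6265, 0.1764, 0.0927], 'score': 0.81}]
[261.2193809  186.51488501] [260.70979712 169.31592705] [139.03503324 162.57476508]
```

View pics/w1.png

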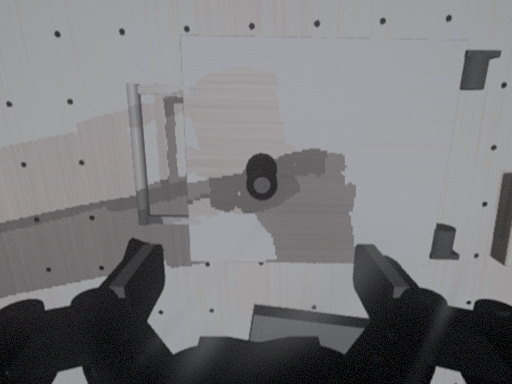

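The wrist view shows the post top at (261,186), as predicted. The bar runs from (132,85) to (143,222). Descending on the post.

>>> carry_out:
  series:
    - {"dx": 0.2,"dy": 0.6,"dz": -2,"wx": 0,"wy": 0,"wz": 0}
    - {"dx": 0,"dy": 0,"dz": -3,"wx": 0,"wy": 0,"wz": 0}
    - {"dx": 0,"dy": 0,"dz": -3,"wx": 0,"wy": 0,"wz": 0}
    - {"dx": 0,"dy": 0,"dz": -3,"wx": 0,"wy": 0,"wz": 0}
    - {"dx": 0,"dy": 0,"dz": -1.8,"wx": 0,"wy": 0,"wz": 0}
    - {"dx": 0,"dy": 0,"dz": -1,"wx": 0,"wy": 0,"wz": 0}
    - {"dx": 0,"dy": 0,"dz": 0,"wx": 0,"wy": 0,"wz": 0}

```text
t: 4.05
tool_pos: [0.5732, 0.146, 0.122]
tool_rot: [0.722, 0.692, -0.001, -0.001]
force: [0.0, -0.3, 0.1]
grip_width: 0.0851
```

>>> carry_out:
  series:
    - {"dx": 0,"dy": 0,"dz": 0,"wx": 0,"wy": 0,"wz": 0}
    - {"dx": 0,"dy": 0,"dz": 0,"wx": 0,"wy": 0,"wz": 0}
    - {"dx": 0,"dy": 0,"dz": 0,"wx": 0,"wy": 0,"wz": 0}
    - {"dx": 0,"dy": 0,"dz": 0,"wx": 0,"wy": 0,"wz": 0}
    - {"dx": 0,"dy": 0,"dz": 0,"wx": 0,"wy": 0,"wz": 0}
    - {"dx": 0,"dy": 0,"dz": 0,"wx": 0,"wy": 0,"wz": 0}
    - {"dx": 0,"dy": 0,"dz": 0,"wx": 0,"wy": 0,"wz": 0}
    - {"dx": 0,"dy": 0,"dz": 0,"wx": 0,"wy": 0,"wz": 0}
  fingers: 2.0

```text
t: 4.85
tool_pos: [0.5744, 0.1471, 0.1241]
tool_rot: [0.721, 0.693, 0.001, 0.0]
force: [0.4, -1.0, 4.8]
grip_width: 0.0236
```

```bash
python3 - <<'E'
from plant import sensors
from h import *
im=np.load("top.npy",allow_pickle=True).item()
s=sensors.sense();print(s["t"],s["tool_pos"],s["force"],s["grip_width"])
E
```

```text
4.85 [0.57435942 0.14708679 0.12406566] [ 0.40316162 -1.047987    4.76585725] 0.023557534070165677
```

>>> carry_out:
  series:
    - {"dx": 0,"dy": 0,"dz": 1,"wx": 0,"wy": 0,"wz": 0}
    - {"dx": 0,"dy": 0,"dz": 2,"wx": 0,"wy": 0,"wz": 0}
    - {"dx": 0,"dy": 0,"dz": 2,"wx": 0,"wy": 0,"wz": 0}
    - {"dx": 0,"dy": 0,"dz": 2,"wx": 0,"wy": 0,"wz": 0}
    - {"dx": 0,"dy": 0,"dz": 0,"wx": 0,"wy": 0,"wz": 0}

```text
t: 5.35
tool_pos: [0.5749, 0.1472, 0.1965]
tool_rot: [0.721, 0.693, 0.002, 0.001]
force: [0.1, 0.7, -1.0]
grip_width: 0.0236
```

```bash
python3 - <<'E'
from plant import sensors, optics, look_for
from h import *
im=optics.get_image("scene");cv2.imwrite("pics/s2.png",cv2.resize(im["color"][60:260,150:400,::-1],None,fx=3,fy=3))
im=optics.get_image("wrist");cv2.imwrite("pics/w2.png",im["color"][:,:,::-1])
s=sensors.sense();print(s["t"],s["tool_pos"],s["tool_rot"],s["force"],s["grip_width"])
E
```

```text
5.45 [0.57389705 0.14703356 0.1926626 ] [ 7.21239392e-01  6.92685816e-01 -2.58786784e-04 -1.83034268e-04] [ 0.81765612  0.86139209 -2.04387953] 0.02387909494196512
```

View pics/s2.png

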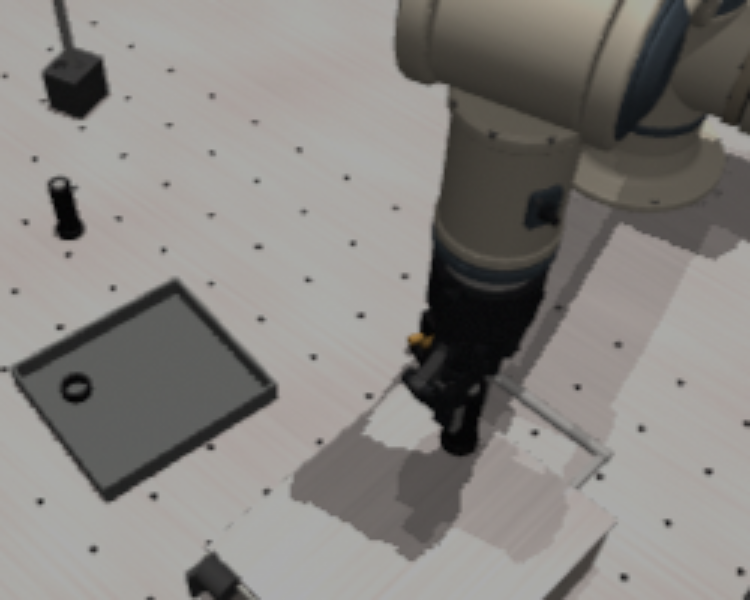

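View pics/w2.png

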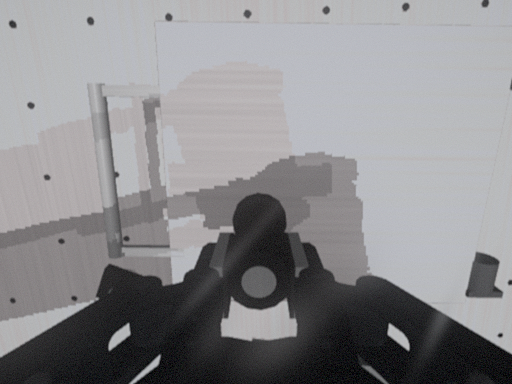

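The post is held upright between the pads, and its foot is clear of the cover. Moving it over to the tray.

>>> carry_out:
  series:
    - {"dx": 0,"dy": -1.5,"dz": 0,"wx": 0,"wy": 0,"wz": 0}
    - {"dx": 0.5,"dy": -3,"dz": 0,"wx": 0,"wy": 0,"wz": 0}
    - {"dx": 0.5,"dy": -4,"dz": 0,"wx": 0,"wy": 0,"wz": 0}
    - {"dx": 0.5,"dy": -4,"dz": 0,"wx": 0,"wy": 0,"wz": 0}
    - {"dx": 0.5,"dy": -4,"dz": 0,"wx": 0,"wy": 0,"wz": 0}
    - {"dx": 0.5,"dy": -4,"dz": 0,"wx": 0,"wy": 0,"wz": 0}
    - {"dx": 0,"dy": -4,"dz": 0,"wx": 0,"wy": 0,"wz": 0}
    - {"dx": 0,"dy": -3.5,"dz": 0,"wx": 0,"wy": 0,"wz": 0}
    - {"dx": 0,"dy": -2,"dz": 0,"wx": 0,"wy": 0,"wz": 0}
    - {"dx": 0,"dy": -1,"dz": 0,"wx": 0,"wy": 0,"wz": 0}

```text
t: 6.45
tool_pos: [0.5977, -0.1659, 0.1912]
tool_rot: [0.722, 0.692, -0.001, -0.001]
force: [-0.1, 0.1, -1.4]
grip_width: 0.0235
```

>>> carry_out:
  series:
    - {"dx": 0,"dy": 0,"dz": -2,"wx": 0,"wy": 0,"wz": 0}
    - {"dx": 0,"dy": 0,"dz": -3,"wx": 0,"wy": 0,"wz": 0}
    - {"dx": 0,"dy": 0,"dz": -3,"wx": 0,"wy": 0,"wz": 0}
    - {"dx": 0,"dy": 0,"dz": -3,"wx": 0,"wy": 0,"wz": 0}
    - {"dx": 0,"dy": 0,"dz": -2,"wx": 0,"wy": 0,"wz": 0}
    - {"dx": 0,"dy": 0,"dz": -1,"wx": 0,"wy": 0,"wz": 0}
    - {"dx": 0,"dy": 0,"dz": 0,"wx": 0,"wy": 0,"wz": 0}
    - {"dx": 0,"dy": 0,"dz": 0,"wx": 0,"wy": 0,"wz": 0}

```text
t: 7.25
tool_pos: [0.5993, -0.163, 0.0542]
tool_rot: [0.721, 0.693, 0.0, 0.0]
force: [-0.2, 0.2, -0.8]
grip_width: 0.0237
```

```bash
python3 - <<'E'
from plant import sensors
for i in range(1):
  s=sensors.sense();print(s["t"],s["tool_pos"],s["force"],s["grip_width"])
E
```

```text
7.25 [ 0.59933541 -0.16297708  0.05418655] [-0.18533642  0.18398704 -0.80618539] 0.023652995371613094
```

>>> carry_out:
  series:
    - {"dx": 0,"dy": 0,"dz": -0.8,"wx": 0,"wy": 0,"wz": 0}
    - {"dx": 0,"dy": 0,"dz": -0.5,"wx": 0,"wy": 0,"wz": 0}
    - {"dx": 0,"dy": 0,"dz": -0.2,"wx": 0,"wy": 0,"wz": 0}
    - {"dx": 0,"dy": 0,"dz": 0,"wx": 0,"wy": 0,"wz": 0}
    - {"dx": 0,"dy": 0,"dz": 0,"wx": 0,"wy": 0,"wz": 0}

```text
t: 7.75
tool_pos: [0.5991, -0.163, 0.0384]
tool_rot: [0.721, 0.693, 0.0, 0.0]
force: [-0.4, 0.1, -1.9]
grip_width: 0.0241
```

>>> carry_out:
  series:
    - {"dx": 0,"dy": 0,"dz": -0.2,"wx": 0,"wy": 0,"wz": 0}
    - {"dx": 0,"dy": 0,"dz": 0,"wx": 0,"wy": 0,"wz": 0}
    - {"dx": 0,"dy": 0,"dz": 0,"wx": 0,"wy": 0,"wz": 0}

```text
t: 8.05
tool_pos: [0.5994, -0.1632, 0.0374]
tool_rot: [0.721, 0.693, 0.0, 0.001]
force: [-1.3, 1.0, 4.7]
grip_width: 0.0236
```

>>> carry_out:
  series:
    - {"dx": 0,"dy": 0,"dz": 0,"wx": 0,"wy": 0,"wz": 0}
    - {"dx": 0,"dy": 0,"dz": 0,"wx": 0,"wy": 0,"wz": 0}
    - {"dx": 0,"dy": 0,"dz": 0,"wx": 0,"wy": 0,"wz": 0}
    - {"dx": 0,"dy": 0,"dz": 0,"wx": 0,"wy": 0,"wz": 0}
    - {"dx": 0,"dy": 0,"dz": 0,"wx": 0,"wy": 0,"wz": 0}
    - {"dx": 0,"dy": 0,"dz": 0,"wx": 0,"wy": 0,"wz": 0}
    - {"dx": 0,"dy": 0,"dz": 0,"wx": 0,"wy": 0,"wz": 0}
  fingers: 4.6

```text
t: 8.75
tool_pos: [0.599, -0.163, 0.0362]
tool_rot: [0.721, 0.693, -0.0, -0.0]
force: [0.7, -0.1, 0.0]
grip_width: 0.0463
```

>>> carry_out:
  series:
    - {"dx": 0,"dy": 0,"dz": 1,"wx": 0,"wy": 0,"wz": 0}
    - {"dx": 0,"dy": 0,"dz": 2,"wx": 0,"wy": 0,"wz": 0}
    - {"dx": 0,"dy": 0,"dz": 3,"wx": 0,"wy": 0,"wz": 0}
    - {"dx": 0,"dy": 0,"dz": 4,"wx": 0,"wy": 0,"wz": 0}
    - {"dx": 0,"dy": 0,"dz": 4,"wx": 0,"wy": 0,"wz": 0}
    - {"dx": 0,"dy": 0,"dz": 2,"wx": 0,"wy": 0,"wz": 0}
    - {"dx": 0,"dy": 0,"dz": 1,"wx": 0,"wy": 0,"wz": 0}

```text
t: 9.45
tool_pos: [0.5998, -0.1633, 0.2107]
tool_rot: [0.721, 0.693, 0.001, 0.003]
force: [0.5, 0.7, -0.2]
grip_width: 0.046
```

```bash
python3 - <<'E'
from plant import sensors, optics, look_for
from h import *
im=optics.get_image("scene");cv2.imwrite("pics/s3.png",cv2.resize(im["color"][60:260,100:350,::-1],None,fx=3,fy=3))
s=sensors.sense();print(s["t"],s["tool_pos"],s["force"],s["grip_width"])
print([(d["position"],d["score"]) for d in look_for("scene","post_mid")])
im=optics.get_image("wrist");cv2.imwrite("pics/w3.png",im["color"][:,:,::-1])
E
```

```text
9.5 [ 0.59985797 -0.16328028  0.21068276] [-0.30583472  0.16674123  1.370578  ] 0.04585620431177047
[([0.6036, -0.1546, 0.0473], 0.51)]
```

View pics/s3.png

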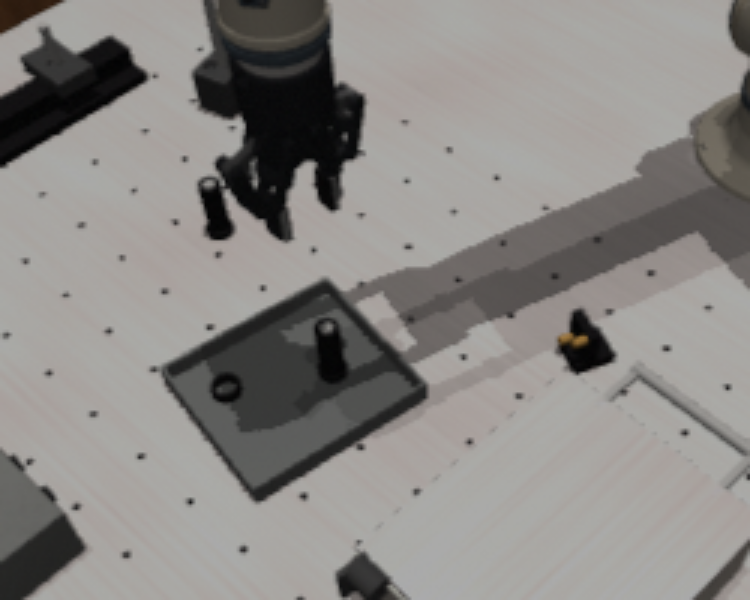

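View pics/w3.png

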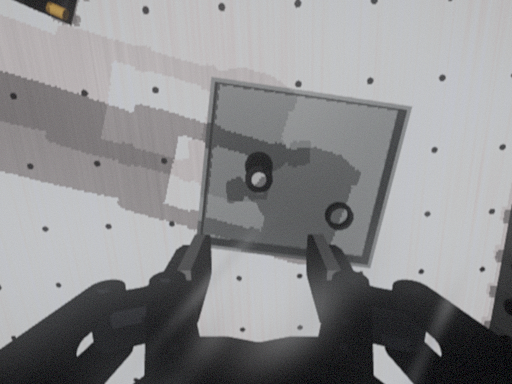

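The post stands upright in the near half of the tray, wrist pixel (259,170), and the ring is untouched. Now to the bar.

>>> carry_out:
  series:
    - {"dx": -0.5,"dy": 1.5,"dz": 0,"wx": 0,"wy": 0,"wz": 0}
    - {"dx": -1.5,"dy": 3,"dz": 0,"wx": 0,"wy": 0,"wz": 0}
    - {"dx": -2,"dy": 4,"dz": 0,"wx": 0,"wy": 0,"wz": 0}
    - {"dx": -2,"dy": 4,"dz": 0,"wx": 0,"wy": 0,"wz": 0}
    - {"dx": -2,"dy": 4,"dz": 0,"wx": 0,"wy": 0,"wz": 0}
    - {"dx": -2,"dy": 4.5,"dz": 0,"wx": 0,"wy": 0,"wz": 0}
    - {"dx": -2,"dy": 4.5,"dz": 0,"wx": 0,"wy": 0,"wz": 0}
    - {"dx": -1.6,"dy": 4,"dz": 0,"wx": 0,"wy": 0,"wz": 0}
    - {"dx": -1,"dy": 2,"dz": 0,"wx": 0,"wy": 0,"wz": 0}
    - {"dx": 0,"dy": 1.1,"dz": 0,"wx": 0,"wy": 0,"wz": 0}
  fingers: 4.0

```text
t: 10.6
tool_pos: [0.4507, 0.1653, 0.2047]
tool_rot: [0.72, 0.694, -0.001, -0.001]
force: [0.8, 0.1, 0.9]
grip_width: 0.04
```

```bash
python3 - <<'E'
from plant import sensors, optics, look_for
from h import *
im=optics.get_image("wrist");cv2.imwrite("pics/w4.png",im["color"][:,:,::-1])
np.save("w4.npy",im,allow_pickle=True)
s=sensors.sense();print(s["t"],s["tool_pos"],s["tool_rot"],s["grip_width"])
print(w2px(im,[.4535,.163,.088]))
E
```

```text
10.65 [0.45149626 0.16566134 0.20472107] [ 7.20128859e-01  6.93839403e-01 -6.25825022e-04 -9.58164477e-04] 0.03987080405464918
[262.40722354 193.75633042]
```

View pics/w4.png

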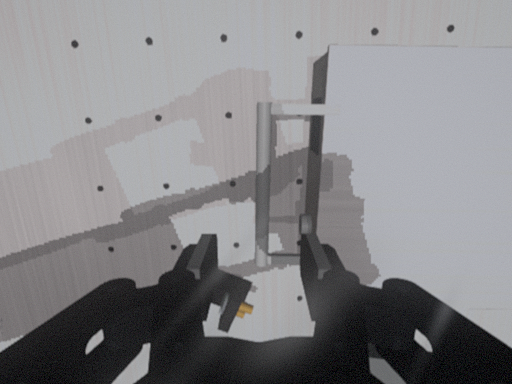

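```bash
python3 - <<'E'
from h import *
im=np.load("w4.npy",allow_pickle=True).item()
print(px2w(im,264,102,.092),px2w(im,262,266,.092))
print(px2w(im,330,46,.091))
E
```

```text
[0.45738094 0.23741368 0.092     ] [0.45073469 0.09749987 0.092     ]
[0.50756452 0.27526577 0.091     ]
```

Bar ends are at (264,102) and (262,266), which gives a middle of (0.454, 0.167) and a length of 140 mm ✓. Descending.

>>> carry_out:
  series:
    - {"dx": 0.2,"dy": 0.2,"dz": -2,"wx": 0,"wy": 0,"wz": -0.5}
    - {"dx": 0,"dy": 0,"dz": -3,"wx": 0,"wy": 0,"wz": 0}
    - {"dx": 0,"dy": 0,"dz": -3,"wx": 0,"wy": 0,"wz": 0}
    - {"dx": 0,"dy": 0,"dz": -2.5,"wx": 0,"wy": 0,"wz": 0}
    - {"dx": 0,"dy": 0,"dz": -2,"wx": 0,"wy": 0,"wz": 0}
    - {"dx": 0,"dy": 0,"dz": -1,"wx": 0,"wy": 0,"wz": 0}
    - {"dx": 0,"dy": 0,"dz": 0,"wx": 0,"wy": 0,"wz": 0}

```text
t: 11.35
tool_pos: [0.454, 0.1641, 0.069]
tool_rot: [0.725, 0.689, -0.002, -0.001]
force: [-1.1, 0.0, -0.1]
grip_width: 0.04
```

>>> carry_out:
  series:
    - {"dx": 0,"dy": 0,"dz": 0,"wx": 0,"wy": 0,"wz": 0}
    - {"dx": 0,"dy": 0,"dz": 0,"wx": 0,"wy": 0,"wz": 0}
    - {"dx": 0,"dy": 0,"dz": 0,"wx": 0,"wy": 0,"wz": 0}
    - {"dx": 0,"dy": 0,"dz": 0,"wx": 0,"wy": 0,"wz": 0}
    - {"dx": 0,"dy": 0,"dz": 0,"wx": 0,"wy": 0,"wz": 0}
    - {"dx": 0,"dy": 0,"dz": 0,"wx": 0,"wy": 0,"wz": 0}
  fingers: 0.7

```text
t: 11.95
tool_pos: [0.4536, 0.1651, 0.0725]
tool_rot: [0.724, 0.69, -0.001, -0.001]
force: [-8.2, -0.8, 2.8]
grip_width: 0.01
```

```bash
python3 - <<'E'
import numpy as np
th=np.concatenate([[0,.02],np.arange(.06,.93,.04)])
p=lambda t:np.array([-.31*np.cos(t)+.003*np.sin(t),.31*np.sin(t)+.003*np.cos(t)])
acc=np.zeros(3)
for a in th[1:]:
    d=(p(a)-p(0))*100; tgt=np.array([d[0]*.999,-d[0]*.043,d[1]])
    st=np.round(tgt-acc,2);acc+=st
    print(round(a,2),st,np.round(acc,2))
E
```

```text
0.02 [ 0.01 -0.    0.62] [0.01 0.   0.62]
0.06 [ 0.06 -0.    1.24] [0.07 0.   1.86]
0.1 [ 0.11 -0.01  1.23] [ 0.18 -0.01  3.09]
0.14 [ 0.16 -0.    1.23] [ 0.34 -0.01  4.32]
0.18 [ 0.21 -0.01  1.23] [ 0.55 -0.02  5.55]
0.22 [ 0.26 -0.01  1.21] [ 0.81 -0.03  6.76]
0.26 [ 0.31 -0.02  1.2 ] [ 1.12 -0.05  7.96]
0.3 [ 0.35 -0.01  1.19] [ 1.47 -0.06  9.15]
0.34 [ 0.4  -0.02  1.17] [ 1.87 -0.08 10.32]
0.38 [ 0.45 -0.02  1.16] [ 2.32 -0.1  11.48]
0.42 [ 0.49 -0.02  1.13] [ 2.81 -0.12 12.61]
0.46 [ 0.54 -0.02  1.12] [ 3.35 -0.14 13.73]
0.5 [ 0.58 -0.03  1.1 ] [ 3.93 -0.17 14.83]
0.54 [ 0.63 -0.03  1.07] [ 4.56 -0.2  15.9 ]
0.58 [ 0.67 -0.03  1.04] [ 5.23 -0.23 16.94]
0.62 [ 0.71 -0.03  1.02] [ 5.94 -0.26 17.96]
0.66 [ 0.75 -0.03  0.98] [ 6.69 -0.29 18.94]
0.7 [ 0.79 -0.03  0.96] [ 7.48 -0.32 19.9 ]
0.74 [ 0.82 -0.04  0.92] [ 8.3  -0.36 20.82]
0.78 [ 0.86 -0.03  0.89] [ 9.16 -0.39 21.71]
0.82 [ 0.9  -0.04  0.86] [10.06 -0.43 22.57]
0.86 [ 0.93 -0.04  0.82] [10.99 -0.47 23.39]
0.9 [ 0.96 -0.04  0.78] [11.95 -0.51 24.17]
```

>>> carry_out:
  series:
    - {"dx": 0,"dy": 0,"dz": 0.6,"wx": 0,"wy": 0,"wz": 0}
    - {"dx": 0.1,"dy": 0,"dz": 1.2,"wx": 0,"wy": 0,"wz": 0}
    - {"dx": 0.1,"dy": 0,"dz": 1.2,"wx": 0,"wy": 0,"wz": 0}
    - {"dx": 0.15,"dy": 0,"dz": 1.2,"wx": 0,"wy": 0,"wz": 0}
    - {"dx": 0.2,"dy": 0,"dz": 1.25,"wx": 0,"wy": 0,"wz": 0}
    - {"dx": 0.25,"dy": 0,"dz": 1.3,"wx": 0,"wy": 0,"wz": 0}
    - {"dx": 0.3,"dy": -0.05,"dz": 1.2,"wx": 0,"wy": 0,"wz": 0}
    - {"dx": 0.35,"dy": 0,"dz": 1.2,"wx": 0,"wy": 0,"wz": 0}

```text
t: 12.75
tool_pos: [0.4677, 0.1644, 0.1639]
tool_rot: [0.724, 0.69, -0.002, -0.001]
force: [-9.7, -2.4, 0.8]
grip_width: 0.0098
```

```bash
python3 - <<'E'
from plant import sensors, optics
from h import *
im=optics.get_image("scene");cv2.imwrite("pics/s5.png",cv2.resize(im["color"][60:310,150:400,::-1],None,fx=2.4,fy=2.4))
s=sensors.sense();print(s["t"],s["tool_pos"],s["tool_rot"],s["force"],s["torque"],s["grip_width"])
E
```

```text
12.8 [0.4685533  0.1643211  0.16643738] [ 7.24227541e-01  6.89560542e-01 -6.81006033e-04 -5.13278067e-04] [-12.55373986  -2.57217238   4.15419604] [-0.40022398  2.47408802 -0.01110394] 0.009859483901172814
```

View pics/s5.png

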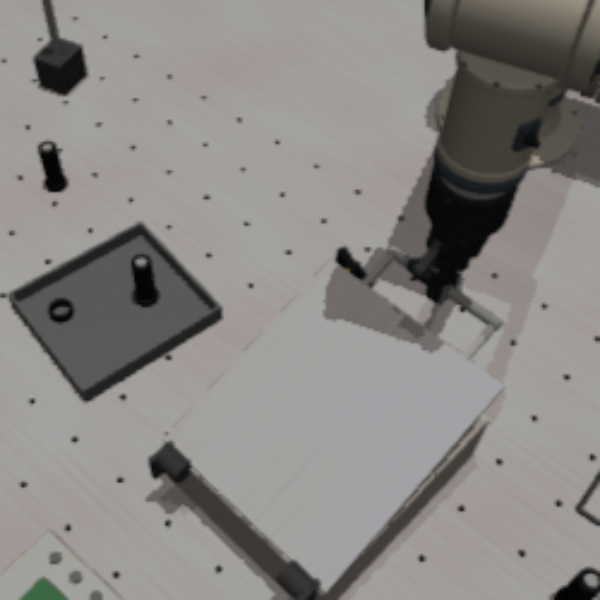

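The cover is rising with the bar in the grip. The −x force suggests my arc sits about 2 mm too far in +x, so I'll correct for that and continue.

>>> carry_out:
  series:
    - {"dx": 0.2,"dy": 0,"dz": 1.2,"wx": 0,"wy": 0,"wz": 0}
    - {"dx": 0.35,"dy": 0,"dz": 1.15,"wx": 0,"wy": 0,"wz": 0}
    - {"dx": 0.45,"dy": 0,"dz": 1.15,"wx": 0,"wy": 0,"wz": 0}
    - {"dx": 0.55,"dy": -0.05,"dz": 1.1,"wx": 0,"wy": 0,"wz": 0}
    - {"dx": 0.6,"dy": -0.05,"dz": 1.1,"wx": 0,"wy": 0,"wz": 0}
    - {"dx": 0.6,"dy": -0.05,"dz": 1.05,"wx": 0,"wy": 0,"wz": 0}

```text
t: 13.4
tool_pos: [0.4975, 0.1628, 0.2319]
tool_rot: [0.724, 0.689, 0.0, 0.0]
force: [-2.2, -0.5, -0.7]
grip_width: 0.0096
```

>>> carry_out:
  series:
    - {"dx": 0.65,"dy": 0,"dz": 1.05,"wx": 0,"wy": 0,"wz": 0}
    - {"dx": 0.7,"dy": -0.05,"dz": 1.0,"wx": 0,"wy": 0,"wz": 0}
    - {"dx": 0.75,"dy": -0.05,"dz": 1.0,"wx": 0,"wy": 0,"wz": 0}

```text
t: 13.7
tool_pos: [0.5181, 0.1617, 0.2629]
tool_rot: [0.724, 0.689, 0.0, 0.0]
force: [-2.6, -1.9, -0.2]
grip_width: 0.0092
```

```bash
python3 - <<'E'
from plant import sensors, optics
from h import *
im=optics.get_image("scene");cv2.imwrite("pics/s6.png",cv2.resize(im["color"][60:310,150:400,::-1],None,fx=2.4,fy=2.4))
im=optics.get_image("wrist");cv2.imwrite("pics/w6.png",im["color"][:,:,::-1])
s=sensors.sense();print(s["t"],s["tool_pos"],s["tool_rot"],s["force"],s["torque"],s["grip_width"])
E
```

```text
13.8 [0.51892753 0.16168446 0.26382659] [0.72451701 0.68925477 0.00135369 0.00106535] [-4.89444339 -1.55552174  2.47871196] [-0.4124494   1.00827192 -0.07628974] 0.009460427076250399
```

View pics/s6.png

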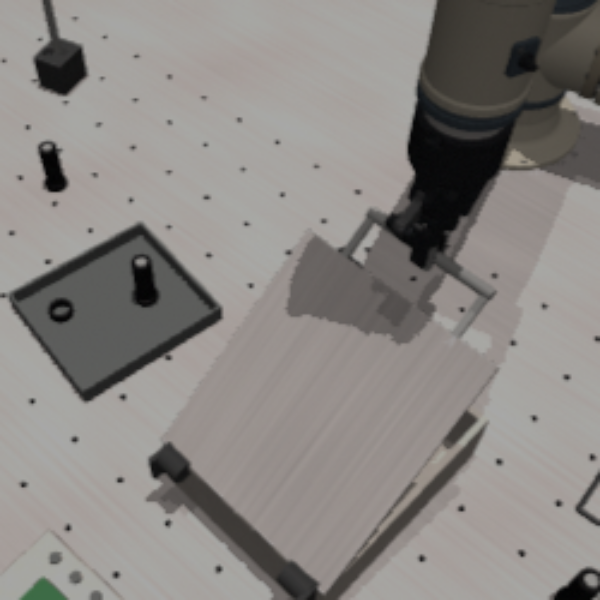

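View pics/w6.png

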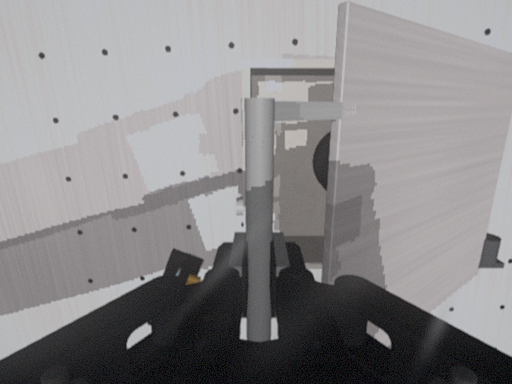

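The bar lies squarely in the jaws, seen edge-on at column 260 in the wrist view. The cover is at about 0.67 rad by height. Going past the balance point gently.

>>> carry_out:
  series:
    - {"dx": 0.78,"dy": 0,"dz": 0.97,"wx": 0,"wy": 0,"wz": 0}
    - {"dx": 0.8,"dy": -0.05,"dz": 0.93,"wx": 0,"wy": 0,"wz": 0}
    - {"dx": 0.85,"dy": -0.05,"dz": 0.9,"wx": 0,"wy": 0,"wz": 0}
    - {"dx": 0.88,"dy": -0.05,"dz": 0.87,"wx": 0,"wy": 0,"wz": 0}
    - {"dx": 0.9,"dy": -0.05,"dz": 0.83,"wx": 0,"wy": 0,"wz": 0}
    - {"dx": 0.95,"dy": -0.05,"dz": 0.8,"wx": 0,"wy": 0,"wz": 0}
    - {"dx": 0.5,"dy": 0,"dz": 0.4,"wx": 0,"wy": 0,"wz": 0}
    - {"dx": 0,"dy": 0,"dz": 0,"wx": 0,"wy": 0,"wz": 0}
    - {"dx": 0,"dy": 0,"dz": 0,"wx": 0,"wy": 0,"wz": 0}

```text
t: 14.7
tool_pos: [0.5742, 0.1588, 0.3203]
tool_rot: [0.725, 0.689, 0.001, 0.001]
force: [-4.2, -4.5, 6.3]
grip_width: 0.0097
```

```bash
python3 - <<'E'
from plant import sensors, optics
from h import *
im=optics.get_image("scene");cv2.imwrite("pics/s7.png",cv2.resize(im["color"][60:310,150:400,::-1],None,fx=2.4,fy=2.4));np.save("s7.npy",im,allow_pickle=True)
im=optics.get_image("top");cv2.imwrite("pics/t7.png",cv2.resize(im["color"][135:260,150:345,::-1],None,fx=4,fy=4,interpolation=cv2.INTER_CUBIC));np.save("t7.npy",im,allow_pickle=True)
im=optics.get_image("wrist");cv2.imwrite("pics/w7.png",im["color"][:,:,::-1]);np.save("w7.npy",im,allow_pickle=True)
s=sensors.sense();print(s["t"],s["tool_pos"],s["tool_rot"],s["force"],s["torque"],s["grip_width"])
for cam in ("s7","w7"):
  im=np.load(cam+".npy",allow_pickle=True).item()
  ux=np.array([.999,-.043,0]);uy=np.array([.043,.999,0]);H=np.array([.762,.154,.085])
  for t in (.8,.85,.9,.95,1.):
    c=H+ux*(-.31*np.cos(t)+.003*np.sin(t))+np.array([0,0,.31*np.sin(t)+.003*np.cos(t)])
    print(cam,t,np.round(c,3),w2px(im,c-uy*.07).round(1),w2px(im,c+uy*.07).round(1))
E
```

```text
14.85 [0.5740071  0.15876547 0.32017431] [7.24585982e-01 6.89183648e-01 5.08821451e-04 8.91998264e-04] [-5.37619044 -4.10891076  6.29428462] [-0.66163305  1.06931903 -0.01195641] 0.009781833268222495
s7 0.8 [0.548 0.163 0.309] [297.1 144.6] [351.1 181. ]
s7 0.85 [0.56  0.163 0.32 ] [294.1 144.1] [348.9 181. ]
s7 0.9 [0.572 0.162 0.33 ] [290.8 143.8] [346.3 181.4]
s7 0.95 [0.584 0.162 0.339] [287.1 143.8] [343.5 182.2]
s7 1.0 [0.597 0.161 0.347] [283.2 144.2] [340.3 183.3]
w7 0.8 [0.548 0.163 0.309] [215.2 350.5] [201.2  97.9]
w7 0.85 [0.56  0.163 0.32 ] [233.7 364.4] [223.8  97.1]
w7 0.9 [0.572 0.162 0.33 ] [255.5 379.1] [251.2  96.2]
w7 0.95 [0.584 0.162 0.339] [280.8 394.5] [284.3  95.1]
w7 1.0 [0.597 0.161 0.347] [309.9 410.4] [323.7  94. ]
```

View pics/s7.png

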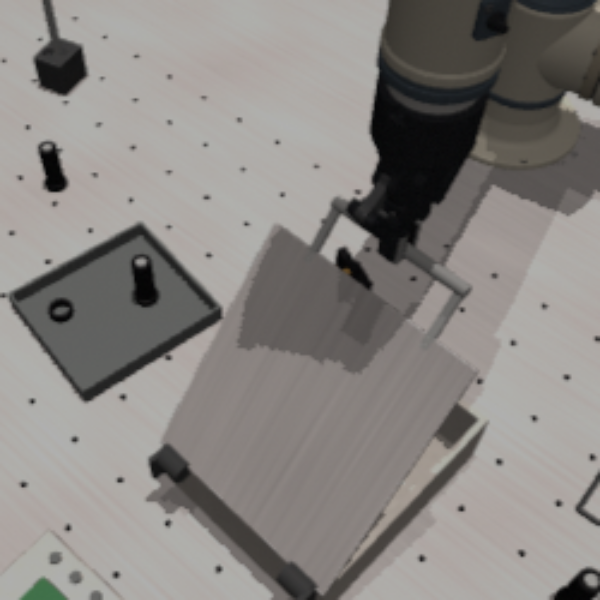

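View pics/w7.png

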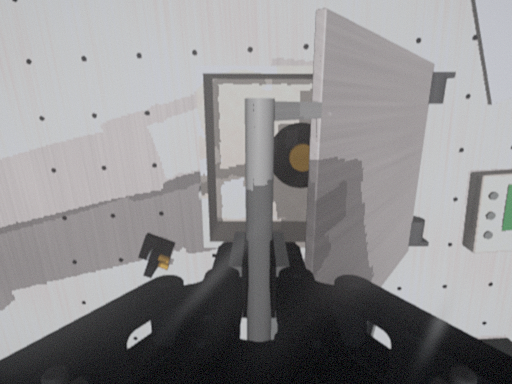

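The scene view puts the bar ends at about (290,144) and (345,182), which gives θ ≈ 0.91 rad. TCP height gives about 0.93. Both are past 0.82. Now easing back to about 0.64.

>>> carry_out:
  series:
    - {"dx": -0.5,"dy": 0,"dz": -0.4,"wx": 0,"wy": 0,"wz": 0}
    - {"dx": -0.95,"dy": 0.05,"dz": -0.8,"wx": 0,"wy": 0,"wz": 0}
    - {"dx": -0.9,"dy": 0.05,"dz": -0.83,"wx": 0,"wy": 0,"wz": 0}
    - {"dx": -0.88,"dy": 0.05,"dz": -0.87,"wx": 0,"wy": 0,"wz": 0}
    - {"dx": -0.85,"dy": 0.05,"dz": -0.9,"wx": 0,"wy": 0,"wz": 0}
    - {"dx": -0.8,"dy": 0.05,"dz": -0.93,"wx": 0,"wy": 0,"wz": 0}
    - {"dx": -0.78,"dy": 0,"dz": -0.97,"wx": 0,"wy": 0,"wz": 0}
    - {"dx": -0.4,"dy": 0,"dz": -0.5,"wx": 0,"wy": 0,"wz": 0}
    - {"dx": 0,"dy": 0,"dz": 0,"wx": 0,"wy": 0,"wz": 0}
    - {"dx": 0,"dy": 0,"dz": 0,"wx": 0,"wy": 0,"wz": 0}

```text
t: 15.85
tool_pos: [0.5135, 0.162, 0.2568]
tool_rot: [0.724, 0.69, 0.0, 0.0]
force: [-5.3, -2.6, 4.2]
grip_width: 0.0095
```

```bash
python3 - <<'E'
from plant import sensors, optics
from h import *
im=optics.get_image("scene");cv2.imwrite("pics/s8.png",cv2.resize(im["color"][60:310,150:400,::-1],None,fx=2.4,fy=2.4))
w=optics.get_image("wrist");cv2.imwrite("pics/w8.png",w["color"][:,:,::-1])
s=sensors.sense();print(s["t"],s["tool_pos"],s["tool_rot"],s["force"],s["torque"],s["grip_width"])
ux=np.array([.999,-.043,0]);uy=np.array([.043,.999,0]);H=np.array([.762,.154,.085])
for t in (.5,.55,.6,.65,.7,.75):
    c=H+ux*(-.31*np.cos(t)+.003*np.sin(t))+np.array([0,0,.31*np.sin(t)+.003*np.cos(t)])
    e=H+ux*(-.262*np.cos(t)+.006*np.sin(t))+np.array([0,0,.262*np.sin(t)+.006*np.cos(t)])
    z=lambda p:((p-[150,60])*2.4).round(0)
    print(t,np.round(c,3),z(w2px(im,c-uy*.07)),z(w2px(im,c+uy*.07)),"corners",z(w2px(im,e-uy*.112)),z(w2px(im,e+uy*.112)))
E
```

```text
15.95 [0.51358778 0.16196665 0.2569362 ] [7.24235943e-01 6.89552212e-01 1.70104782e-04 1.25766770e-04] [-4.74208918 -3.25073044  4.6932167 ] [-0.35345038  0.80157437 -0.09758414] 0.009688209200589224
0.5 [0.492 0.166 0.236] [383. 225.] [501. 304.] corners [320. 239.] [506. 371.]
0.55 [0.5   0.165 0.25 ] [379. 220.] [499. 300.] corners [317. 236.] [505. 369.]
0.6 [0.508 0.165 0.263] [375. 215.] [497. 297.] corners [312. 232.] [503. 368.]
0.65 [0.517 0.165 0.275] [371. 211.] [495. 294.] corners [308. 230.] [501. 367.]
0.7 [0.527 0.164 0.287] [366. 208.] [491. 292.] corners [302. 227.] [498. 366.]
0.75 [0.537 0.164 0.299] [360. 205.] [487. 291.] corners [296. 225.] [495. 367.]
```

View pics/s8.png

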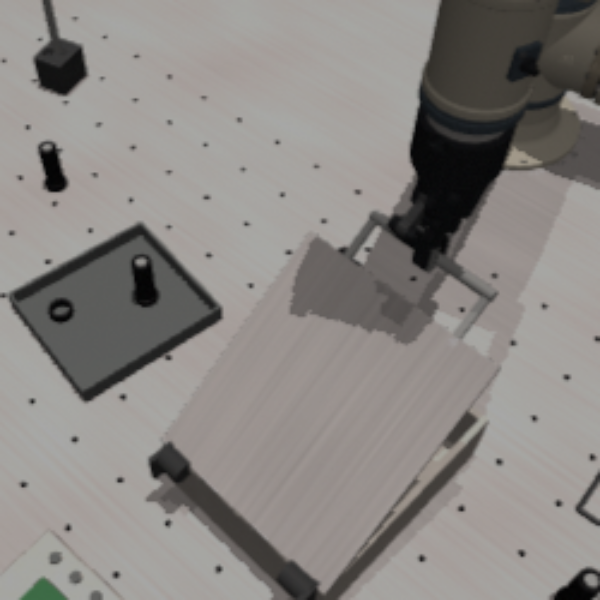

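View pics/w8.png

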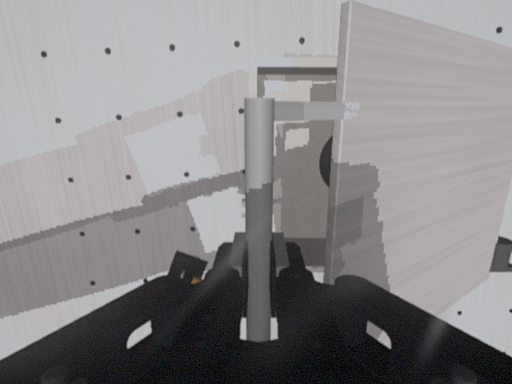

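All estimates agree on θ ≈ 0.59–0.65: bar ends at (374,215) and (494,294) in the crop, plate corner at (313,234), and TCP height and x. The bar is held, the arm is still, and the post stands at (145,280) in the tray. Handing in.

```bash
python3 - <<'E'
from plant import env,sensors
print(env.job_done());s=sensors.sense();print(s["t"],s["tool_pos"],s["force"],s["grip_width"])
E
```

```text
the job is handed in; nothing more can be done
None
the job is handed in; nothing more can be done
```

The job is handed in at about 16 s of the 64 s allowed; the interface reports no verdict.

- **Post holder:** I took it off the cover, stood it upright in the near half of the tray and released it. The pictures show it still standing there.
- **Cover:** I took it by the bar to about 0.91–0.93 rad and held it there about 0.35 s. It stayed well short of 1.25 rad. I then eased it back to about 0.63 rad, below the balance point at 0.75.
- **Last checks:** The bar is in the jaws, with a finger reading of 9.7 mm on the 12 mm bar; the post, 25 mm in diameter, also read about 1.5 mm narrow. The tool stayed within about 0.1 mm between the last two readings. The wrist force was about 7 N; the cover should need at most 3 N. Part of this is sideways strain, because my arc was a millimetre or two off.
- **Angle estimates:** They did not agree exactly. The plate corner gave about 0.59 rad, the bar ends 0.62–0.64, and the tool's height and x position 0.64. All lie between 0.53 and 0.735.
- **Other loose things:** I saw no sign that any of them moved in the pictures, but I did not measure them at the end.

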